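# Free a mirror mount's transport lock and prove its spring corner

### The job

Ready the tilting mirror mount for use: gently push the red transport lock's peg to the right as far as it goes, so that the lock swings clear from under the plate and stays there. Then press the blue pad on the spring-backed corner down until the pointer is level with the red index on the scale, keep it there for a second without running past, and let it up so that the pointer springs back to zero. Use only the shut fingertips: grip nothing, do not touch the mirror or shift the index, and leave the things around it alone.

Things in the scene. Friction and masses are not known exactly. Their poses are not given: they have to be found in the camera images.
- mount: Base of the tilting mirror mount: black plate fixed on the bench, 150 x 140 mm, top 16 mm up. Origin on the bench under the middle of the tilt plate; +x runs from the front (lock and scale, toward the robot) to the back, +y to the left. Front edge at x = -88 mm; an ear at front left carries the scale (to x = -111, y = +86). Highest part: a micrometer head at x = +41, y = -41, 84 mm up.
- pad_top (a point): Centre of the top face of the blue press pad, 24 mm across, on the spring-backed front left corner of the plate: mount x = -41, y = +41, 62 mm above the bench when up. It goes straight down with the plate, 0.55 mm per mm of pointer travel. The spring resists with about 4 N at first, 7 to 10 N at the index, and lifts the plate back up by itself.
- pointer_tip (a point): Tip of the thin dark pointer rod, fixed to the tilt plate and bent across the front of the white scale; mount x = -108, y = +65, 150 mm in front of the hinge line, 50 mm above the bench (the scale's zero) when the plate is up. It moves down with the plate.
- index_mark (a point): Red index on the white upright scale (34 mm wide, its top 72 mm above the bench): mid height of its right end, 4 mm to the left of the pointer tip. It is 6 mm high with a white centre line and stays where it was set, 13 to 21 mm below zero. The pointer is at the index when its tip is level with it, within its height.
- tilt_plate (a joint): Tilt (rad) of the aluminium plate, 110 x 110 mm, top face 56 mm above the bench when up: 0 = up against its stop; grows as the front goes down, to 0.20 at the bottom. The hinge line runs along y at mount x = +41, 43 mm up. Pointer travel is about 150 mm x angle, pad travel 82 mm x angle.
- lock_lever (a joint): Angle (rad) of the red transport lock about its upright pivot: 0 = locked, its nose under the plate's front edge so that the plate cannot go down; grows as the peg is pushed to the mount's right (-y; counter-clockwise from above), to 1.4 at its stop. From about 1.1 the nose is clear. It takes about 2 N at the peg and stays where it is left; starts between 0 and 0.2.
- lock_peg (a point): Upright red peg at the front end of the lock lever, the part to push: 12 mm across (16 mm at its head), from 26 to 65 mm above the bench; this point is on its axis, 48 mm up. It is 40 mm from the pivot: straight in front (-x) when locked, to the right (-y) when swung aside. Free space to its left, above the lever, which is 26 mm high.
- lock_pivot (a point): Axis of the lock lever at mount x = -72, y = -20, 26 mm above the bench. The lever turns about it.
- mirror_centre (a point): Centre of the round mirror face (50 mm across, in a black bezel ring 60 mm across) on the tilt plate, 61 mm above the bench; the glass must not be touched.
- coupling_b0_mid (a point): A loose chrome coupling (turned, castellated top, 33 mm across, 46 mm tall); this point is its centre, half-way up. A bystander: leave it where it stands.
- lens_cleaner_mid (a point): A loose lens-cleaner bottle (white with red nozzle, 51 mm across, 132 mm tall); this point is its centre, half-way up. A bystander: leave it where it stands.
- tape_roll_mid (a point): A loose roll of brown tape lying flat (80 mm across, 20 mm high); this point is its centre, half-way up. A bystander: leave it where it stands.

How it is judged (in metres and radians):
On the way, in this order (a step that is already met when the one before it is completed fails the run):
1. the lock is swung clear (1.15 rad or more) with the plate still up (value of joint lock_lever above 1.15 rad and value of joint tilt_plate below 0.02 rad), for 0.2 s.
2. a fingertip on the blue pad holds the pointer level with the index (tip within 3 mm of the index's centre line) for half a second (z of pointer_tip in the frame of index_mark between -0.003 and 0.003 m and contact force between the fingers and tilt_plate_c1 above 1 N), for 0.5 s.
At the end, for the whole second after the job is handed in: The plate is up again at rest (tilt below 0.012 rad, pointer within about 2 mm of zero), the lock is still swung aside (at least 1.15 rad), the index is where it was set (3 mm) and every bystander is within 10 mm of where it stood (value of joint tilt_plate below 0.012 rad and value of joint lock_lever above 1.15 rad and velocity of joint tilt_plate between -0.05 and 0.05 rad/s and distance of each of coupling_b0_mid, lens_cleaner_mid, tape_roll_mid from where it was at the start of the episode below 0.01 m and distance of index_mark from where it was at the start of the episode below 0.003 m); the robot touches nothing.
It fails at once if the mirror glass is touched (contact force between any of the fingers, the arm and tilt_plate_c2 above 0.5 N).
It fails at once if the pointer runs more than 7 mm past the middle of the index (4 mm below its lower edge) (z of pointer_tip in the frame of index_mark below -0.007 m).
It fails at once if the red index is shifted by more than 3 mm (distance of index_mark from where it was at the start of the episode above 0.003 m).
It fails at once if the lock lever or the plate is gripped or forced (more than 32 N) (contact force between the fingers and lock_lever above 32 N or contact force between the fingers and tilt_plate above 32 N).
It fails at once if a bystander is moved by more than 10 mm or lifted (distance of any of coupling_b0_mid, lens_cleaner_mid, tape_roll_mid from where it was at the start of the episode above 0.01 m).
It also fails if it takes over 45 s, if anything falls off the work surface, if the arm or the gripper's body presses on something with over 40 N, if the wrist force passes 120 N, or if a joint passes its speed limit or range.

### The arm

A 6-joint arm with a two-finger parallel gripper is mounted at the origin on a cart in front of the work surface, level with it; the furniture and walls round the work are solid. World frame = base frame: x ahead of the robot, y to its left, z up, the work surface at z = 0. Lengths are in mm, angles in rad, forces in N, time in s.
With the tool pointing down it reaches from about 350 to 875 mm from the base axis. Payload 4.2 kg.
Tool frame: the origin (TCP) lies at the very end of the fingers, on their centre line; the grasp point (between the pads) lies 19 mm behind it; z points along the fingers, y is the line along which they close (so a half turn about z gives the same grasp; the last joint's range is limited). The gripper opens to 85 mm and grips with 20 to 120 N. Pads are 22 mm wide; open, the fingers measure 114 mm over their backs; the gripper's body (76 mm by 85 mm) begins 54 mm behind the grasp point. The pads swing forward as they close: fully open they stand 13 mm farther back than shut.
Start: joints at [1.445, 0.385, 0.008, 0, -1.194, -0.259], TCP at [234.575, 579.287, 231.312] pointing down, gripper open.
Joint ranges: [-3.14, 3.14], [-1.21, 2.06], [-1.07, 1.41], [-3.16, 2.05], [-2.99, -0.16], [-3.1, 3.1]. Speed limits (rad/s): [2.79, 2.79, 3.14, 3.14, 3.14, 3.14].

### API

Orientations are given as a unit quaternion [x, y, z, w].
In Python, from bench import read_state, get_image, camera_model, job_done gives the robot as it stands.
- The arm moves only by the shell command python3 -m handwheel 'ROWS'. ROWS is JSON, a list of rows, each a list of 7 numbers: the shift along the tool's x, y, z in m, then the turn, a rotation vector about the tool's x, y, z in rad, then the gripper's target within -1 to 1 (fully open at 1, half-way at 0, shut at -1). In form: [[dx, dy, dz, wx, wy, wz, jaw], ...]. A call has 1 to 10 rows; each row is the pose to reach, as a shift and turn from the pose commanded when the call began, along the tool's axes at that moment; what a row does not reach only later rows make up. A row lasts 1/8 s, in which the tool goes at most 62.5 mm and 10.7 degrees, less where a joint would pass 70% of its speed; a pose out of reach is approached as far as the arm can. A call with a gripper value outside its range is refused whole. The fingers move at their own pace and stop on an object; the grip force is fixed at half the most. Time passes only in rows, so rows that repeat a pose let the fingers close. It gives the time, the measured TCP pose, the force, the opening and the grip force at its end, in the units of the state.
- read_state(): the state, without advancing time (a new reading comes with each control period).
- get_image(name): name is "scene" or "side" or "wrist"; returns (picture, depth): 480x640x3 uint8, blue, green, red; 480x640 float32, mm along the optical axis (not along the pixel's ray), 0 where there is no reading.
- camera_model(name): a dict with "K" (3x3 intrinsics, pixels), "dist" ([k1, k2, p1, p2, k3] as OpenCV has them; the pictures are not rectified), "rvec" (rotation vector, rad) and "tvec" (3), from world to camera coordinates, as OpenCV has them; the wrist camera has in their place "hand_eye" (4x4, takes a point from camera to tool coordinates, whose origin is the TCP and whose axes are the flange's). Camera axes: x right, y down, z forward; pixel columns grow to the right and rows downward; lengths in mm; the calibration is good to about 2 mm. A picture is of the moment at which its call begins: read the wrist's pose just before it. camera_model takes no time and is no camera call.
- job_done(): hands the job in; it is judged then, once.
The state is a dict: "clock": time; "joints": joint angles; "joint_vel": joint speeds; "joint_efforts": joint torques, N m; "position": TCP position; "ee_rot": TCP orientation; "contact_force": force on the tool from outside, world axes, zero at the start; "wrist_torque": the same for the moment, N m; "gripper_width": finger opening in mm; "grasp_force": force on a finger pad.
Only numpy, scipy, OpenCV 4.12 (cv2) and the standard library are available. Lean on these libraries where they do the work, as an engineer would, in place of code of your own. Each camera call takes 0.05 s, during which the arm holds its last target. There are 200 camera calls.

## Working session

There is one attempt and no reset: what is moved stays moved. The work goes in short steps, Python scripts to look and compute and a shell command to move; the robot and the scene stay as the last step left them, time stands still between calls to the robot, and variables do not carry over. Pictures are saved under pics/ and viewed, at most 10 in all, crops included, and the job is handed in when it is done.

```bash
mkdir -p pics; cat > h.py <<'E'
import numpy as np, cv2
from bench import *
from scipy.spatial.transform import Rotation as R
def cam(name,st=None):
    m=camera_model(name);K=np.array(m['K'],float);d=np.array(m['dist'],float)
    if 'rvec' in m:
        Rm=cv2.Rodrigues(np.array(m['rvec'],float))[0];t=np.array(m['tvec'],float).ravel()
        return K,d,Rm.T,-Rm.T@t
    H=np.array(m['hand_eye']);q=R.from_quat(st['ee_rot']).as_matrix();p=np.array(st['position'])
    return K,d,q@H[:3,:3],q@H[:3,3]+p
def world(c,uv,depth=None,z=None):
    K,d,Rw,o=c
    n=cv2.undistortPoints(np.array(uv,float).reshape(-1,1,2),K,d).reshape(-1,2)
    r=np.c_[n,np.ones(len(n))]
    if depth is not None: return (r*np.asarray(depth).reshape(-1,1))@Rw.T+o
    r=r@Rw.T; return o+r*((z-o[2])/r[:,2])[:,None]
def proj(c,P):
    K,d,Rw,o=c
    rv=cv2.Rodrigues(Rw.T)[0]
    return cv2.projectPoints(np.array(P,float).reshape(-1,3),rv,-Rw.T@o,K,d)[0].reshape(-1,2)
E
python3 - <<'E'
from h import *
st=read_state();print(st)
for n in('scene','side'):
    im,d=get_image(n);cv2.imwrite(f'pics/{n}0.png',im);np.savez(f'{n}0.npz',im=im,d=d)
    c=cam(n);print(n,c[3],c[2][:,2])
    hsv=cv2.cvtColor(im,cv2.COLOR_BGR2HSV);H,S,V=hsv[...,0],hsv[...,1],hsv[...,2]
    for nm,m in(('red',((H<8)|(H>172))&(S>130)&(V>60)),('blue',(H>95)&(H<130)&(S>120)&(V>50))):
        k,l,s,ce=cv2.connectedComponentsWithStats(m.astype(np.uint8))
        for i in range(1,k):
            if s[i,4]>8:
                z=d[l==i];z=z[z>0]
                print(nm,s[i],ce[i].round(1),world(c,[ce[i]],[np.median(z)]).round(0) if len(z) else '')
E
```

```text
{'clock': 0.0, 'joints': array([ 1.44458577e+00,  3.85550030e-01,  6.62111337e-03, -5.35645365e-04,
       -1.19398069e+00, -2.58608706e-01]), 'joint_vel': array([-1.19768748e-03,  9.68744843e-04,  3.48248604e-04,  1.78720145e-05,
        2.07910292e-03,  2.70793218e-03]), 'joint_efforts': array([ 3.89844281e-04, -3.92288983e+01,  1.88410825e+01,  4.18640390e+00,
       -4.60375857e-03,  5.37010351e-06]), 'position': array([234.36781567, 578.76084369, 230.21823269]), 'ee_rot': array([ 9.81526826e-01, -1.91321485e-01, -1.78485469e-04,  1.07079285e-03]), 'contact_force': array([0.25456925, 0.29777985, 0.94900926]), 'wrist_torque': array([ 0.03370945, -0.01772579, -0.03608419]), 'grasp_force': 0.0, 'gripper_width': 85.44107719785815}
scene [ 235.94559893 -276.85978914  746.71140652] [ 0.33946004  0.53001951 -0.77707542]
red [ 252   24   63   37 1192] [285.1  37.9] [[1131. 1386. -312.]]
red [309  54   4   7  11] [311.1  56.7] [[1181. 1266. -350.]]
red [312 132  13  19 149] [317.9 142.1] [[638. 350. 113.]]
red [269 256   6   5  12] [271.8 257.8] [[455. 204.  37.]]
red [304 267  31  34 380
[... 225 characters left out ...]
419.51765506 920.68845658 487.74994648] [ 0.15820752 -0.86651946 -0.47340724]
red [519 156   9   7  11] [522.8 158.6] [[  97. -486.   60.]]
red [347 236  31  24 240] [365.4 250.6] [[485. 116.  39.]]
red [236 261  16  26 269] [243.7 276. ] [[638. 361. 112.]]
blue [511   5  13   3  19] [517.    6.2] [[ 135. -785.  458.]]
blue [525   6  52   5 116] [549.5   7.7] [[  10. -903.  458.]]
blue [ 388   26   85   49 2095] [432.1  41.1] [[ 388. -635.  351.]]
blue [497  86  12   5  50] [502.4  87.7] [[ 141. -777.  207.]]
blue [531 207  54  20 551] [561.5 218.1] [[   2. -325.  -44.]]
blue [513 217  15   6  35] [519.1 219.9] [[ 124. -268.  -37.]]
blue [334 253  12   8  76] [339.4 256.2] [[524. 191.  64.]]
```

```bash
python3 - <<'E'
from h import *
a=np.load('scene0.npz')['im'][110:350,200:440];b=np.load('side0.npz')['im'][170:370,200:440]
a=cv2.resize(a,(400,400),interpolation=3);b=cv2.resize(b,(400,333),interpolation=3)
o=np.zeros((400,800,3),np.uint8);o[:,:400]=a;o[:333,400:]=b
cv2.imwrite('pics/both.png',o)
E
```

```text
(no output)
```

View pics/both.png

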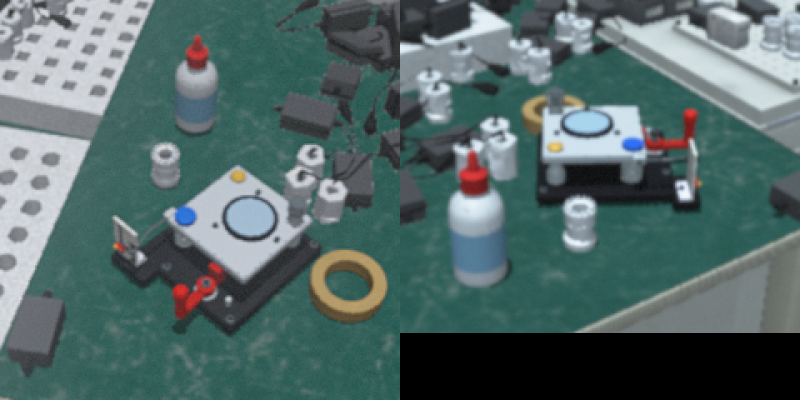

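The scene view shows the mount with its front toward the camera: peg head near (308,285), blue pad (311,239), index (272,258). The coupling and the bottle stand to the left of the mount and the tape roll to its right.

```bash
python3 - <<'E'
from h import *
for n in('scene','side'):
    f=np.load(n+'0.npz');im=f['im'];c=cam(n)
    hsv=cv2.cvtColor(im,cv2.COLOR_BGR2HSV);H,S,V=[hsv[...,i].astype(int) for i in range(3)]
    box=(slice(200,300),slice(260,400)) if n=='scene' else (slice(220,280),slice(270,390))
    def comp(m,nm,z):
        mm=np.zeros(m.shape,np.uint8);mm[box]=m[box]
        k,l,s,ce=cv2.connectedComponentsWithStats(mm)
        for i in range(1,k):
            if s[i,4]>9: print(n,nm,s[i],ce[i].round(1),world(c,[ce[i]],z=z).round(1))
    comp((H>90)&(H<120)&(S>40)&(S<125)&(V>150),'mirror',61)
    comp((H>95)&(H<130)&(S>150),'pad',62)
    red=((H<8)|(H>172))&(S>130)&(V>60)
    comp(red,'red',65)
    comp((H>12)&(H<25)&(S>90)&(V>130),'gold',60)
    ys,xs=np.nonzero(red); k=[(y,x) for y,x in zip(ys,xs) if box[0].start<y<box[0].stop+5 and box[1].start<x<box[1].stop and (x>295)]
    k=np.array(k);top=k[k[:,0]<k[:,0].min()+12]
    if n=='side':
        pk=k[k[:,1]>369]; 
    else:
        pk=k[(k[:,1]<313)]
    print('peg px rows',pk[:,0].min(),pk[:,0].max(),'cols',pk[:,1].min(),pk[:,1].max())
    for r in range(pk[:,0].min(),pk[:,0].max()+1):
        q=pk[pk[:,0]==r][:,1];print(r,q.min(),q.max(),end='; ')
    print()
E
```

```text
scene mirror [336 229  29  23 511] [349.7 239.9] [[582.7 152.   61. ]]
scene mirror [310 233   9   9  16] [314.9 236.1] [[534.8 190.2  61. ]]
scene pad [306 234  11  11 100] [310.7 239.1] [[524.4 187.4  62. ]]
scene red [269 256   6   5  12] [271.8 257.8] [[446.  184.4  65. ]]
scene red [304 267  31  33 376] [317.1 284.5] [[483.5  99.6  65. ]]
scene gold [339 213   8   6  41] [342.6 215.3] [[603.8 206.6  60. ]]
scene gold [387 261  13  34 252] [393.1 277.1] [[601.3  50.2  60. ]]
peg px rows 280 300 cols 304 312
280 307 309; 281 305 311; 282 304 312; 283 304 312; 284 304 312; 285 304 312; 286 304 312; 287 304 312; 288 305 312; 289 305 312; 290 305 312; 291 306 312; 292 306 312; 293 306 312; 294 306 312; 295 306 312; 296 306 312; 297 305 312; 298 306 311; 299 306 310; 300 307 310; 
side mirror [289 233  56  21 492] [312.7 242.6] [[580.9 147.9  61. ]]
side mirror [294 251  54  15 186] [327.3 260.9] [[542.3 207.4  61. ]]
side mirror [285 258   6   8  19] [286.7 262.3] [[609.6 227.5  61. ]]
side pad [334 253  12   7  66] [339.4 256.3] [[524.2 188.6  62. ]]
side red [347 236  31  24 240] [365.4 250.6] [[481.2 163.4  65. ]]
side gold [274 229  12  15  93] [279.2 236.1] [[648.9 134.6  60. ]]
side gold [300 229   8   3  16] [302.9 230.4] [[610.4 101.2  60. ]]
side gold [289 256   8   5  31] [292.7 257.8] [[603.7 208.7  60. ]]
peg px rows 236 258 cols 370 377
236 371 376; 237 371 377; 238 370 377; 239 370 377; 240 370 377; 241 370 377; 242 371 376; 243 371 376; 244 371 376; 245 371 375; 246 371 375; 247 371 375; 248 371 375; 249 371 375; 250 371 375; 251 371 375; 252 371 373; 253 370 372; 254 370 372; 255 370 372; 256 370 372; 257 370 372; 258 370 371;
```

```bash
cat >> h.py <<'E'
YAW=np.arctan2(207.6-188,603.7-524.3)
M=np.array([[np.cos(YAW),-np.sin(YAW),0],[np.sin(YAW),np.cos(YAW),0],[0,0,1]])
O=np.array([524.3,188,0])-M@np.array([-41,41,0])
def w2m(p): return (np.asarray(p)-O)@M
def m2w(p): return M@np.asarray(p,float)+O
def delta(target_mount,yaw=None):
    st=read_state();q=R.from_quat(st['ee_rot'])
    d=q.inv().apply(m2w(target_mount)-st['position'])
    rt=R.from_matrix(np.column_stack([M[:,0],-M[:,1],[0,0,-1]]))
    print('mount now',w2m(st['position']).round(1),'shift mm',d.round(1),'rv',(q.inv()*rt).as_rotvec().round(3),'clk',st['clock'],'F',(M.T@st['contact_force']).round(1),'w',st['gripper_width'])
E
python3 - <<'E'
from h import *
print('yaw',YAW,O)
s=cam('scene');d=cam('side')
for z in(48,62): print('peg?',z,w2m(world(s,[[308.3,284+ (65-z)*.45]],z=z)).round(1), w2m(world(d,[[373.5,238+(65-z)*.45]],z=z)).round(1))
print('index',w2m(world(s,[[271.8,257.8]],z=33)))
for p in([-112,-20,65],[-112,-20,48],[-111,-28,48],[-72,-20,26],[-108,65,50],[-108,61,33]):print(p,proj(s,m2w(p)).round(1),proj(d,m2w(p)).round(1))
delta([-112,18,45])
delta([-112,18,110])
E
```

```text
yaw 0.2420130727697378 [573.93111549 158.02080095   0.        ]
peg? 48 [[-113.9  -27.1   48. ]] [[-111.5  -21.4   48. ]]
peg? 62 [[-111.7  -24.8   62. ]] [[-110.5  -20.6   62. ]]
index [[-103.17027643   74.81640151   33.        ]]
[-112, -20, 65] [[306.1 282.7]] [[374.5 238.1]]
[-112, -20, 48] [[306.1 288.4]] [[373.9 246. ]]
[-111, -28, 48] [[309.9 290.9]] [[372.7 244. ]]
[-72, -20, 26] [[322.6 281.6]] [[352.3 256.3]]
[-108, 65, 50] [[273.1 256.8]] [[378.6 268.5]]
[-108, 61, 33] [[275.1 263.9]] [[377.6 275.6]]
mount now [-228.8  489.9  230.3] shift mm [371.4 313.2 186. ] rv [ 0.002  0.001 -0.627] clk 0.1 F [-0.3 -0.5  0.7] w 85.21324959068862
mount now [-228.8  489.9  230.3] shift mm [371.4 313.4 121. ] rv [ 0.002  0.001 -0.627] clk 0.1 F [-0.3 -0.5  0.7] w 85.21324959068862
```

```bash
python3 -m handwheel '[[0.037,0.031,0.005,0,0,-0.08,-1],[0.074,0.062,0.01,0,0,-0.16,-1],[0.12,0.1,0.02,0,0,-0.24,-1],[0.16,0.135,0.03,0,0,-0.32,-1],[0.2,0.17,0.04,0,0,-0.4,-1],[0.24,0.2,0.05,0,0,-0.48,-1],[0.28,0.235,0.06,0,0,-0.56,-1],[0.32,0.27,0.07,0,0,-0.627,-1],[0.352,0.298,0.08,0,0,-0.627,-1],[0.371,0.313,0.08,0,0,-0.627,-1]]'
python3 -m handwheel '[[0,0,0,0,0,0,-1],[0,0,0,0,0,0,-1],[0,0,0,0,0,0,-1]]'
python3 - <<'E'
from h import *
delta([-112,18,45])
st=read_state();im,d=get_image('wrist');cv2.imwrite('pics/w1.png',im);np.savez('w1.npz',im=im,d=d,p=st['position'],q=st['ee_rot'])
c=cam('wrist',st)
for p in([-41,41,62],[-111.5,-24,65],[-108,65,50],[-108,61,33],[-72,-20,26]):print(p,proj(c,m2w(p)).round(0))
E
```

```text
clock: 1.35
position: [460.6, 147.5, 150.1]
ee_rot: [0.993, 0.12, -0.001, 0.001]
contact_force: [-0.0, 0.9, -0.6]
gripper_width: 0.1
grasp_force: 0.0
clock: 1.72
position: [460.7, 150.7, 151.4]
ee_rot: [0.993, 0.121, 0.0, -0.0]
contact_force: [-0.1, 0.2, -1.0]
gripper_width: -0.1
grasp_force: 0.0
mount now [-111.7   20.   151.4] shift mm [ -0.3   2.  106.4] rv [-0.    -0.     0.002] clk 1.725 F [-0.1  0.2 -1. ] w -0.08593657228725606
[-41, 41, 62] [[280. 115.]]
[-111.5, -24, 65] [[398. 244.]]
[-108, 65, 50] [[244. 231.]]
[-108, 61, 33] [[255. 224.]]
[-72, -20, 26] [[384. 166.]]
```

View pics/w1.png

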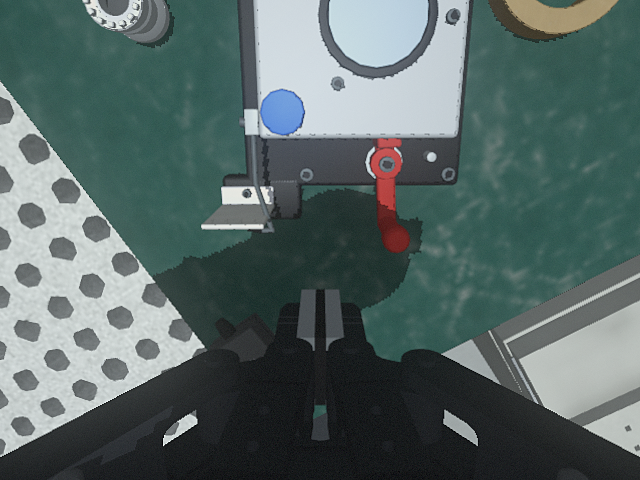

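```bash
python3 -m handwheel '[[0,0.001,0.04,0,0,0,-1],[0,0.002,0.075,0,0,0,-1],[0,0.002,0.1,0,0,0,-1],[0,0.002,0.106,0,0,0,-1],[0,0.002,0.106,0,0,0,-1]]'
python3 - <<'E'
from h import *
delta([-112,18,45]); p=w2m(read_state()['position']);print(read_state()['joints'].round(2))
for th in np.arange(.1,1.51,.1):
    C=np.array([-72,-20])+40*np.array([-np.cos(th),-np.sin(th)])+21*np.array([-np.sin(th),np.cos(th)])
    print(th.round(2),(C[0]-p[0]).round(1),(-(C[1]-p[1])).round(1),-th.round(2))
E
```

```text
clock: 2.4
position: [461.7, 148.5, 45.6]
ee_rot: [0.993, 0.121, 0.0, -0.0]
contact_force: [0.4, -0.1, -0.3]
gripper_width: -0.2
grasp_force: 0.0
mount now [-111.3   17.7   45.6] shift mm [-0.7 -0.3  0.6] rv [ 0.    -0.     0.001] clk 2.4 F [ 0.4 -0.1 -0.3] w -0.16251049114054478
[ 0.65  0.38 -0.56  0.   -0.63  1.17]
0.1 -2.6 20.8 -0.1
0.2 -4.1 25.0 -0.2
0.3 -5.1 29.4 -0.3
0.4 -5.7 33.9 -0.4
0.5 -5.9 38.4 -0.5
0.6 -5.6 42.9 -0.6
0.7 -4.9 47.4 -0.7
0.8 -3.7 51.7 -0.8
0.9 -2.0 56.0 -0.9
1.0 -0.0 60.0 -1.0
1.1 2.4 63.8 -1.1
1.2 5.2 67.4 -1.2
1.3 8.3 70.6 -1.3
1.4 11.8 73.5 -1.4
1.5 15.5 76.1 -1.5
```

```bash
python3 -m handwheel '[[0,0.008,0,0,0,0,-1],[-0.001,0.014,0,0,0,-0.05,-1],[-0.0026,0.018,0,0,0,-0.1,-1],[-0.0026,0.0208,0,0,0,-0.1,-1],[-0.0034,0.023,0,0,0,-0.15,-1],[-0.0041,0.025,0,0,0,-0.2,-1],[-0.0046,0.0272,0,0,0,-0.25,-1],[-0.0051,0.0294,0,0,0,-0.3,-1],[-0.0054,0.0317,0,0,0,-0.35,-1],[-0.0057,0.0339,0,0,0,-0.4,-1]]'
python3 - <<'E'
from h import *
delta([-112,18,45]); p=w2m(read_state()['position']);print(read_state()['joints'].round(2))
E
```

```text
clock: 3.65
position: [464.2, 113.8, 46.0]
ee_rot: [0.949, 0.316, 0.0, -0.0]
contact_force: [-1.4, 1.7, 1.9]
gripper_width: -0.1
grasp_force: 1.1
mount now [-117.1  -16.7   46. ] shift mm [ 18.3 -29.9   1.1] rv [-0.    -0.001  0.401] clk 3.65 F [-1.   2.   1.9] w -0.12720624199085706
[ 0.58  0.37 -0.58 -0.   -0.62  1.63]
```

```bash
python3 -m handwheel '[[-0.0019,0.0041,0,0,0,-0.1,-1],[-0.0034,0.0084,0,0,0,-0.2,-1],[-0.0044,0.0128,0,0,0,-0.3,-1],[-0.005,0.0172,0,0,0,-0.4,-1],[-0.0052,0.0217,0,0,0,-0.5,-1],[-0.0049,0.0263,0,0,0,-0.6,-1],[-0.0041,0.0307,0,0,0,-0.7,-1],[-0.0035,0.0329,0,0,0,-0.75,-1],[-0.0029,0.0351,0,0,0,-0.8,-1],[-0.0029,0.0351,0,0,0,-0.8,-1]]'
python3 - <<'E'
from h import *
delta([-112,18,45]); p=w2m(read_state()['position']);print(read_state()['joints'].round(2))
E
```

```text
clock: 4.9
position: [482.5, 83.5, 45.7]
ee_rot: [0.752, 0.66, -0.0, -0.0]
contact_force: [-0.5, -0.3, 1.8]
gripper_width: -0.1
grasp_force: 0.7
mount now [-106.6  -50.5   45.7] shift mm [ 61.8 -29.9   0.7] rv [-0.     0.     1.198] clk 4.9 F [-0.6 -0.1  1.8] w -0.07027632848445509
[ 0.5   0.39 -0.55 -0.   -0.63  2.51]
```

```bash
python3 -m handwheel '[[-0.001,0.002,0,0,0,-0.05,-1],[-0.0019,0.0041,0,0,0,-0.1,-1],[-0.0027,0.0062,0,0,0,-0.15,-1],[-0.0034,0.0084,0,0,0,-0.2,-1],[-0.0034,0.0084,0,0,0,-0.2,-1]]'
python3 -m handwheel '[[0,0.001,0,0,0,0,-1],[0,0.002,0,0,0,0,-1],[0,0.002,0,0,0,0,-1]]'
python3 -m handwheel '[[0,0.001,0,0,0,0,-1],[0,0.002,0,0,0,0,-1],[0,0.002,0,0,0,0,-1]]'
```

```text
clock: 5.52
position: [490.3, 79.0, 45.5]
ee_rot: [0.682, 0.731, -0.0, -0.0]
contact_force: [-2.3, -0.5, 1.2]
gripper_width: 0.1
grasp_force: 0.8
clock: 5.9
position: [491.6, 79.1, 45.2]
ee_rot: [0.682, 0.732, -0.001, -0.0]
contact_force: [-4.4, -2.1, 2.9]
gripper_width: -0.3
grasp_force: 2.4
clock: 6.28
position: [492.0, 78.9, 45.0]
ee_rot: [0.682, 0.732, -0.003, -0.001]
contact_force: [-8.9, -1.5, 7.3]
gripper_width: 0.1
grasp_force: 4.5
```

```bash
python3 -m handwheel '[[0,-0.01,0,0,0,0,-1],[0,-0.03,0,0,0,0.1,-1],[0,-0.04,-0.04,0,0,0.28,-1],[0,-0.04,-0.08,0,0,0.46,-1],[0,-0.04,-0.12,0,0,0.64,-1],[0,-0.04,-0.12,0,0,0.82,-1],[0,-0.04,-0.12,0,0,1.0,-1],[0,-0.04,-0.12,0,0,1.18,-1],[0,-0.04,-0.12,0,0,1.36,-1],[0,-0.04,-0.12,0,0,1.4,-1]]'
python3 - <<'E'
from h import *
delta([-41,41,80])
print(np.array(camera_model('wrist')['hand_eye']).round(3))
im,d=get_image('scene');np.savez('scene1.npz',im=im,d=d)
a=cv2.resize(im[200:330,230:400],None,fx=4,fy=4,interpolation=3);cv2.imwrite('pics/s1.png',a)
E
```

```text
clock: 7.52
position: [455.9, 77.7, 165.7]
ee_rot: [0.993, 0.12, 0.002, -0.001]
contact_force: [0.0, -0.2, 0.0]
gripper_width: 0.2
grasp_force: 0.0
mount now [-133.8  -49.7  165.7] shift mm [ 92.3 -90.8  86.2] rv [-0.001 -0.004 -0.002] clk 7.525 F [-0.  -0.2  0. ] w 0.193299770573258
[[-0.00000e+00 -9.60000e-01 -2.81000e-01  7.25540e+01]
 [ 1.00000e+00 -0.00000e+00  0.00000e+00  6.90000e-02]
 [-0.00000e+00 -2.81000e-01  9.60000e-01 -1.42022e+02]
 [ 0.00000e+00  0.00000e+00  0.00000e+00  1.00000e+00]]
```

View pics/s1.png

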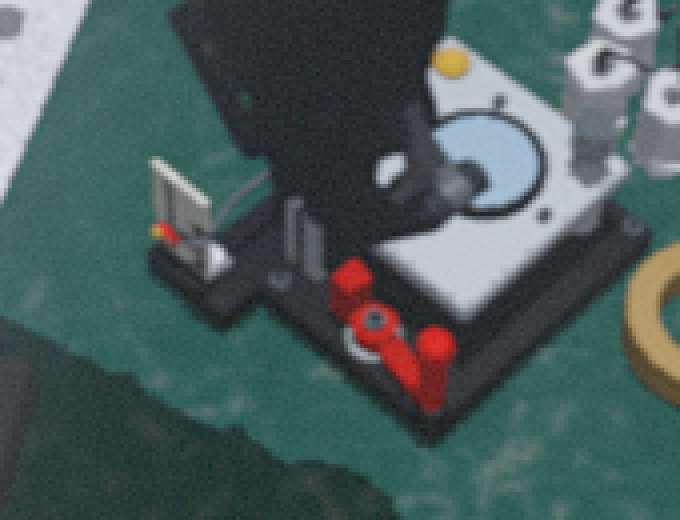

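The lock arm now points to the right with its nose out to the front left, at the stop, so the lock is clear. The index is visible at about crop (165,232), with the pointer rod above it. Next I plan a closer frontal view of the scale.

```bash
python3 - <<'E'
from h import *
H=np.array(camera_model('wrist')['hand_eye']);m=camera_model('wrist');print(np.array(m['K']).round(0).tolist())
K=np.array(m['K']);d=np.array(m['dist'])
for al in(.35,.5):
  x=np.array([-np.cos(al),0,-np.sin(al)]);z=np.array([np.sin(al),0,-np.cos(al)]);y=np.cross(z,x)
  T=M@np.column_stack([x,y,z])
  for t in([-160,50,120],[-170,40,120],[-190,40,120],[-190,40,90]):
    c=(K,d,T@H[:3,:3],T@H[:3,3]+m2w(t))
    print(al,t,'cam',w2m(c[3]).round(),[proj(c,m2w(p)).round(0).tolist() for p in([-108,65,50],[-108,65,30],[-106,61,33])])
E
```

```text
[[424.0, 0.0, 320.0], [0.0, 424.0, 235.0], [0.0, 0.0, 1.0]]
0.35 [-160, 50, 120] cam [-277.   50.  229.] [[[346.0, 287.0]], [[344.0, 265.0]], [[338.0, 270.0]]]
0.35 [-170, 40, 120] cam [-287.   40.  229.] [[[362.0, 300.0]], [[359.0, 277.0]], [[353.0, 283.0]]]
0.35 [-190, 40, 120] cam [-307.   40.  229.] [[[360.0, 323.0]], [[358.0, 300.0]], [[352.0, 305.0]]]
0.35 [-190, 40, 90] cam [-307.   40.  199.] [[[364.0, 364.0]], [[361.0, 336.0]], [[355.0, 342.0]]]
0.5 [-160, 50, 120] cam [-292.   50.  210.] [[[346.0, 265.0]], [[344.0, 240.0]], [[338.0, 246.0]]]
0.5 [-170, 40, 120] cam [-302.   40.  210.] [[[362.0, 276.0]], [[360.0, 251.0]], [[353.0, 257.0]]]
0.5 [-190, 40, 120] cam [-322.   40.  210.] [[[360.0, 296.0]], [[358.0, 272.0]], [[352.0, 277.0]]]
0.5 [-190, 40, 90] cam [-322.   40.  180.] [[[363.0, 339.0]], [[361.0, 310.0]], [[354.0, 316.0]]]
```

```bash
python3 -m handwheel '[[0,0,0,0,0,0.18,-1],[0,0,0,0,0,0.36,-1],[0,0,0,0,0,0.54,-1],[0,0,0,0,0,0.72,-1],[0,0,0,0,0,0.9,-1],[0,0,0,0,0,1.08,-1],[0,0,0,0,0,1.26,-1],[0,0,0,0,0,1.44,-1],[0,0,0,0,0,1.57,-1]]'
python3 -m handwheel '[[0,0,0,0,0,0.18,-1],[0,0,0,0,0,0.36,-1],[0,0,0,0,0,0.54,-1],[0,0,0,0,0,0.72,-1],[0,0,0,0,0,0.9,-1],[0,0,0,0,0,1.08,-1],[0,0,0,0,0,1.26,-1],[0,0,0,0,0,1.44,-1],[0,0,0,0,0,1.57,-1],[0,0,0,0,0,1.57,-1]]'
```

```text
clock: 8.7
position: [455.7, 77.5, 165.6]
ee_rot: [0.786, -0.618, 0.001, -0.002]
contact_force: [-0.4, 0.1, 0.3]
gripper_width: -0.1
grasp_force: 0.0
clock: 9.95
position: [455.4, 77.3, 165.6]
ee_rot: [-0.123, 0.992, 0.0, 0.001]
contact_force: [-0.7, 0.0, 0.6]
gripper_width: -0.3
grasp_force: 0.0
```

```bash
python3 -m handwheel '[[0.02,0.02,0.01,0,-0.1,0,-1],[0.035,0.04,0.02,0,-0.2,0,-1],[0.041,0.05,0.035,0,-0.35,0,-1],[0.041,0.05,0.056,0,-0.5,0,-1],[0.041,0.05,0.056,0,-0.5,0,-1],[0.041,0.05,0.056,0,-0.5,0,-1]]'
python3 - <<'E'
from h import *
st=read_state();print(w2m(st['position']).round(1))
im,d=get_image('wrist');np.savez('w2.npz',im=im,d=d,p=st['position'],q=st['ee_rot'])
c=cam('wrist',st);print('axis',c[2][:,2]@M)
uv=proj(c,m2w([-108,65,45]))[0];print([ (p,proj(c,m2w(p)).round(1)) for p in([-108,65,50],[-106,61,33])])
x,y=int(uv[0]),int(uv[1]);x0,y0=x-60,y-50
cv2.imwrite('pics/w2.png',cv2.resize(im[y0:y0+100,x0:x0+130],None,fx=6,fy=6,interpolation=3));print(x0,y0)
E
```

```text
clock: 10.7
position: [449.1, 154.5, 153.2]
ee_rot: [-0.111, 0.968, 0.014, 0.224]
contact_force: [-0.3, 2.5, 0.5]
gripper_width: -0.1
grasp_force: 0.0
[-122.    26.5  153.2]
axis [ 0.67269235 -0.0295953  -0.73933018]
[([-108, 65, 50], array([[392.6, 180.4]])), ([-106, 61, 33], array([[382.6, 166.8]]))]
331 125
```

View pics/w2.png

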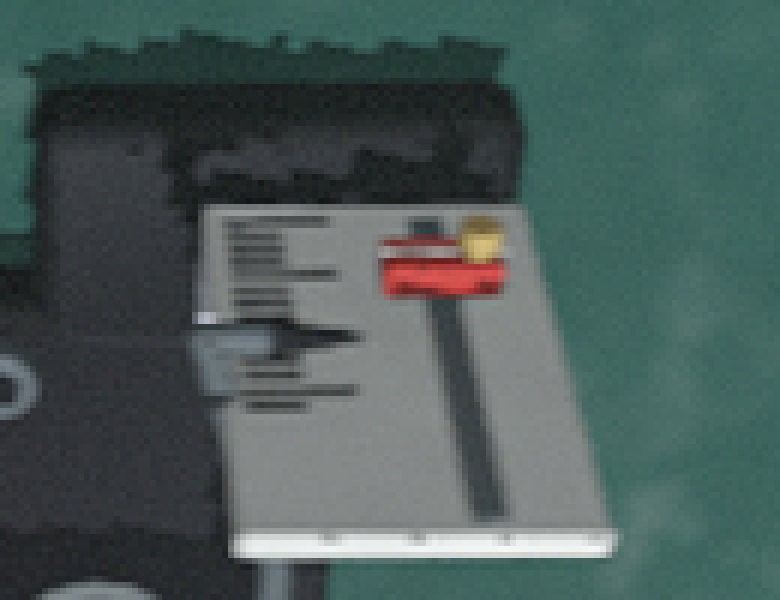

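The picture is upside down (scale top at the bottom). The pointer tip is at crop (360,337), the index's white line at crop (420,251), the long ticks at y≈219, 272 and 390 and the scale's top edge at y≈530. Rays cast onto the scale plane give the heights.

```bash
python3 - <<'E'
from h import *
f=np.load('w2.npz');im=f['im'];c=cam('wrist',{'ee_rot':f['q'],'position':f['p']})
def castx(uv,x):
    n=cv2.undistortPoints(np.array([[uv]],float),c[0],c[1]).ravel();r=(c[2]@[n[0],n[1],1])@M;o=w2m(c[3]);return o+r*(x-o[0])/r[0]
px=lambda a,b:((a+.5)/6-.5+331,(b+.5)/6-.5+125)
for nm,a,b in(('tip',360,337),('L219',300,219),('L272',300,272),('L390',320,390),('base',300,205),('top',420,530),('ixlow',395,238),('ixwhite',395,251),('ixfronttop',395,264),('ixback',395,298)):
    u=px(a,b);dd=f['d'][int(round(u[1])),int(round(u[0]))]
    print(nm,'x-108:',castx(u,-108).round(1),'x-104:',castx(u,-104).round(1),'depthpt',w2m(world(c,[u],[dd]))[0].round(1))
# column profile through index
X=int(round(px(395,0)[0]))
for y in range(160,180): print(y,im[y,X-0:X+6].mean(0).round(0), end=' ')
E
```

```text
tip x-108: [-108.    63.8   50.4] x-104: [-104.    64.8   44.6] depthpt [-101.1   65.4   40.6]
L219 x-108: [-108.    59.9   29.8] x-104: [-104.    60.7   23.5] depthpt [-100.2   61.5   17.5]
L272 x-108: [-108.    59.1   39.4] x-104: [-104.    59.9   33.3] depthpt [-100.1   60.7   27.5]
L390 x-108: [-108.    59.3   58.8] x-104: [-104.    60.1   53.3] depthpt [-101.7   60.6   50.2]
base x-108: [-108.    60.1   27.2] x-104: [-104.    60.9   20.9] depthpt [-101.1   61.5   16.3]
top x-108: [-108.    66.1   79.1] x-104: [-104.    67.1   74.2] depthpt [-100.3   68.    69.7]
ixlow x-108: [-108.    69.    33.4] x-104: [-104.    70.1   27.2] depthpt [-100.8   70.9   22.3]
ixwhite x-108: [-108.    68.7   35.7] x-104: [-104.    69.8   29.6] depthpt [-105.1   69.5   31.3]
ixfronttop x-108: [-108.    68.5   38. ] x-104: [-104.    69.5   31.9] depthpt [-106.1   69.    35.1]
ixback x-108: [-108.    67.8   43.9] x-104: [-104.    68.9   38. ] depthpt [-102.1   69.4   35.2]
160 [140. 140. 137.] 161 [116. 118. 112.] 162 [100.  99.  92.] 163 [108. 108.  96.] 164 [ 84.  84. 110.] 165 [ 56.  59. 119.] 166 [116. 118. 134.] 167 [111. 113. 130.] 168 [ 34.  36. 110.] 169 [ 56.  59. 164.] 170 [ 78.  82. 209.] 171 [ 76.  78. 204.] 172 [ 56.  58. 159.] 173 [ 40.  42. 121.] 174 [ 85.  86. 116.] 175 [125. 127. 120.] 176 [134. 135. 129.] 177 [132. 133. 128.] 178 [132. 134. 130.] 179 [132. 134. 129.]
```

```bash
cat >> h.py <<'E'
def tdelta(edge_mount,al=.45):
    st=read_state();q=R.from_quat(st['ee_rot'])
    x=np.array([-np.cos(al),0,-np.sin(al)]);z=np.array([np.sin(al),0,-np.cos(al)])
    T=M@np.column_stack([x,np.cross(z,x),z]);e=w2m(st['position'])+11*(M.T@q.as_matrix()[:,0])
    tcp=np.array(edge_mount)-11*x
    print('clk',st['clock'],'edge now',e.round(2),'tcp',w2m(st['position']).round(2),'shift',q.inv().apply(m2w(tcp)-st['position']).round(1),'rv',(q.inv()*R.from_matrix(T)).as_rotvec().round(3),'F',(M.T@st['contact_force']).round(1),'j',st['joints'].round(2))
E
python3 -c "
from h import *
tdelta([-41,41,80]);print(np.abs(read_state()['joint_vel']).max())"
```

```text
clk 10.75 edge now [-131.55   28.26  147.78] tcp [-121.66   28.45  152.59] shift [-52.   14.7 100.2] rv [-0.03   0.002  0.016] F [ 0.5  1.4 -0.5] j [ 0.53  0.03 -1.07  1.28 -0.16 -3.09]
0.42171984441659327
```

```bash
python3 -m handwheel '[[-0.02,0.004,0.01,0,0.02,0,-1],[-0.04,0.008,0.02,0,0.05,0,-1],[-0.04,0.008,0.02,0,0.05,0,-1]]'
python3 -c "
from h import *
tdelta([-41,41,110])"
```

```text
clock: 11.12
position: [492.5, 173.6, 152.4]
ee_rot: [-0.109, 0.974, 0.013, 0.2]
contact_force: [-0.3, 0.6, 0.3]
gripper_width: 0.3
grasp_force: 0.0
clk 11.125 edge now [-85.44  34.82 148.11] tcp [-75.32  34.68 152.43] shift [-25.8   8.   51.8] rv [-0.025 -0.047 -0.013] F [-0.1  0.6  0.3] j [ 0.68  0.12 -0.87  0.72 -0.29 -2.7 ]
```

```bash
python3 -m handwheel '[[-0.013,0.004,0.015,0,0,0,-1],[-0.026,0.008,0.03,-0.012,-0.02,0,-1],[-0.026,0.008,0.042,-0.025,-0.047,-0.013,-1],[-0.026,0.008,0.052,-0.025,-0.047,-0.013,-1],[-0.026,0.008,0.052,-0.025,-0.047,-0.013,-1]]'
python3 -c "
from h import *
tdelta([-41,41,75])"
```

```text
clock: 11.75
position: [529.3, 198.0, 129.5]
ee_rot: [-0.109, 0.971, 0.009, 0.213]
contact_force: [0.4, -0.1, -0.3]
gripper_width: 0.0
grasp_force: 0.0
clk 11.75 edge now [-43.75  49.6  124.93] tcp [-33.75  49.48 129.51] shift [18.2 -7.  46.6] rv [-0.037 -0.021 -0.01 ] F [ 0.4 -0.1 -0.3] j [ 0.53  0.21 -0.9   1.26 -0.16 -3.1 ]
```

```bash
python3 -c "
from h import *
tdelta([-41,41,115],.2)"
```

```text
clk 11.75 edge now [-43.75  49.6  124.93] tcp [-33.75  49.48 129.51] shift [ 1.8 -8.  13. ] rv [-0.035  0.229 -0.015] F [ 0.4 -0.1 -0.3] j [ 0.53  0.21 -0.9   1.26 -0.16 -3.1 ]
```

```bash
python3 -m handwheel '[[0,0,0,0,0.1,0,-1],[0,-0.004,0.005,-0.02,0.2,-0.01,-1],[0.002,-0.008,0.013,-0.035,0.229,-0.015,-1],[0.002,-0.008,0.013,-0.035,0.229,-0.015,-1],[0.002,-0.008,0.013,-0.035,0.229,-0.015,-1]]'
python3 -c "
from h import *
tdelta([-41,41,70],.2)"
```

```text
clock: 12.38
position: [535.7, 193.2, 117.7]
ee_rot: [-0.121, 0.988, 0.012, 0.101]
contact_force: [0.7, 0.3, 0.3]
gripper_width: 0.3
grasp_force: 0.0
clk 12.375 edge now [-39.49  43.31 115.51] tcp [-28.71  43.32 117.73] shift [10.7 -2.3 44.3] rv [0.    0.003 0.001] F [0.7 0.1 0.3] j [ 0.67  0.32 -0.49  0.15 -0.58 -2.12]
```

```bash
python3 -m handwheel '[[0.005,-0.001,0.02,0,0,0,-1],[0.0107,-0.0023,0.035,0,0,0,-1],[0.0107,-0.0023,0.0443,0,0.003,0,-1],[0.0107,-0.0023,0.0443,0,0.003,0,-1],[0.0107,-0.0023,0.0443,0,0.003,0,-1]]'
python3 -c "
from h import *
tdelta([-41,41,65],.2)"
```

```text
clock: 13.0
position: [534.3, 188.5, 72.6]
ee_rot: [-0.122, 0.988, 0.011, 0.099]
contact_force: [0.5, 0.4, 0.5]
gripper_width: -0.1
grasp_force: 0.0
clk 13.0 edge now [-41.98  39.02  70.44] tcp [-31.2   39.07  72.62] shift [0.1 1.9 5.5] rv [-0.002 -0.001  0.004] F [0.6 0.3 0.5] j [ 0.67  0.38 -0.56  0.19 -0.46 -2.15]
```

```bash
python3 -m handwheel '[[0.0004,0.002,0.002,0,0,0,-1],[0.001,0.002,0.005,0,0,0,-1],[0.001,0.002,0.005,0,0,0,-1]]' | head -2
for i in 1 2 3 4 5; do python3 -m handwheel '[[0.0002,0,0.001,0,0,0,-1],[0.0002,0,0.001,0,0,0,-1]]' >/dev/null; python3 -c "
from h import *
tdelta([-41,41,65],.2)" | cut -c1-100,150-240; done
```

```text
clock: 13.38
position: [533.1, 190.1, 66.5]
clk 13.625 edge now [-42.58  40.85  63.54] tcp [-31.79  40.89  65.7 ] shift [-1.8  0.1 -1.1] rv [-0. -0.56  0.19 -0.45 -2.16]
clk 13.875 edge now [-42.6   40.85  62.5 ] tcp [-31.81  40.9   64.65] shift [-2.1  0.1 -2.2] rv [-0..39 -0.57  0.2  -0.44 -2.16]
clk 14.125 edge now [-42.49  40.89  61.57] tcp [-31.7   40.94  63.73] shift [-2.1  0.  -3.1] rv [-0..39 -0.57  0.2  -0.44 -2.16]
clk 14.375 edge now [-42.48  40.91  60.92] tcp [-31.7   40.96  63.09] shift [-2.3  0.  -3.7] rv [-0..39 -0.57  0.2  -0.44 -2.17]
clk 14.625 edge now [-42.71  40.87  59.79] tcp [-31.93  40.91  61.95] shift [-2.7  0.1 -4.8] rv [-0..39 -0.57  0.2  -0.44 -2.17]
```

```bash
cat >> h.py <<'E'
def br():
    st=read_state();q=R.from_quat(st['ee_rot']).as_matrix();e=w2m(st['position'])+11*(M.T@q[:,0]);F=M.T@st['contact_force']
    print('clk',round(st['clock'],2),'edge',e.round(2),'F',F.round(1))
E
python3 -c "
from h import *
br()"
for i in 1 2; do python3 -m handwheel '[[0.0002,0,0.001,0,0,0,-1],[0.0002,0,0.001,0,0,0,-1]]' >/dev/null; python3 -c "
from h import *
br()"; done
```

```text
clk 14.62 edge [-42.71  40.87  59.79] F [-2.6  0.   4. ]
clk 14.88 edge [-42.89  40.86  58.79] F [-3.6  1.3  6.5]
clk 15.12 edge [-43.04  40.86  57.77] F [-3.8  1.1  7.2]
```

```bash
cat > tilt.py <<'E'
from h import *
import sys
def tilt(n,im,d):
    c=cam(n);hsv=cv2.cvtColor(im,cv2.COLOR_BGR2HSV)
    v,u=np.nonzero((d>0)&(hsv[...,1]<60)&(hsv[...,2]>120))
    p=w2m(world(c,np.c_[u,v],d[v,u]))
    k=(np.abs(p[:,0])<53)&(np.abs(p[:,1])<53)&(p[:,2]>38)&(p[:,2]<64)&(np.hypot(p[:,0]-7,p[:,1]+9)>32)&(np.hypot(p[:,0]+41,p[:,1]-41)>14)
    p=p[k]
    for _ in range(4):
        A=np.c_[p[:,0],p[:,1],np.ones(len(p))];s=np.linalg.lstsq(A,p[:,2],rcond=None)[0];r=p[:,2]-A@s;p=p[np.abs(r)<max(2.5*np.median(np.abs(r)),.5)]
    return s.round(4),len(p),r.std().round(2)
for n in('scene','side'):
    f=np.load(n+'0.npz');print(n,'base',tilt(n,f['im'],f['d']))
    im,d=get_image(n);np.savez(n+sys.argv[1]+'.npz',im=im,d=d);print(n,'now ',tilt(n,im,d))
br()
E
python3 tilt.py p1
python3 - <<'E'
from h import *
a=np.load('scenep1.npz')['im'][225:285,250:320];b=np.load('sidep1.npz')['im'][230:290,320:390]
cv2.imwrite('pics/p1.png',np.hstack([cv2.resize(x,(400,343),interpolation=3) for x in(a,b)]))
E
```

```text
scene base (array([1.30000e-03, 4.00000e-04, 5.74034e+01]), 1435, np.float64(0.85))
scene now  (array([4.42000e-02, 2.40000e-03, 5.55332e+01]), 1243, np.float64(1.02))
side base (array([ 5.00000e-04, -3.20000e-03,  5.79048e+01]), 782, np.float64(0.58))
side now  (array([ 4.12000e-02, -5.00000e-03,  5.60698e+01]), 540, np.float64(0.55))
clk 15.22 edge [-43.05  40.85  57.79] F [-3.8  0.4  5.7]
```

View pics/p1.png

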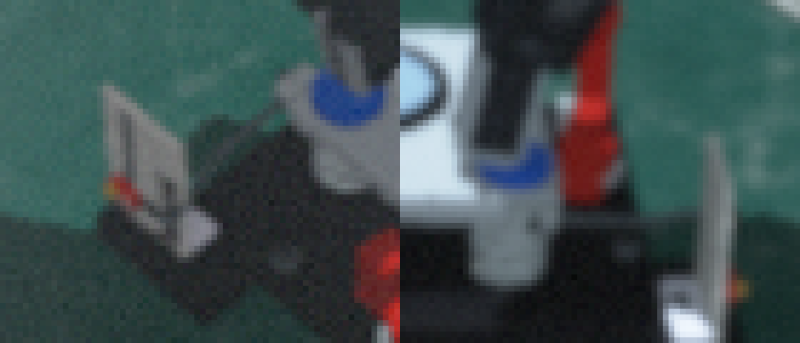

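The scene half shows the pointer still above the red index with the fingertip on the blue pad, and the side half agrees. The plate fit gives a tilt of about 0.042 rad. The target is about 0.119, so I keep pressing slowly.

```bash
python3 -m handwheel '[[0.0002,0,0.001,0,0,0,-1],[0.0004,0,0.002,0,0,0,-1],[0.0006,0,0.003,0,0,0,-1],[0.0008,0,0.004,0,0,0,-1],[0.0009,0,0.0045,0,0,0,-1],[0.0009,0,0.0045,0,0,0,-1]]' >/dev/null; python3 tilt.py p2
```

```text
scene base (array([1.30000e-03, 4.00000e-04, 5.74034e+01]), 1435, np.float64(0.85))
scene now  (array([9.97000e-02, 3.00000e-04, 5.32844e+01]), 1194, np.float64(0.93))
side base (array([ 5.00000e-04, -3.20000e-03,  5.79048e+01]), 782, np.float64(0.58))
side now  (array([ 9.54000e-02, -2.50000e-03,  5.39135e+01]), 560, np.float64(0.56))
clk 16.07 edge [-43.7   40.83  53.26] F [-7.4  1.7  9.3]
```

```bash
python3 -m handwheel '[[0.0001,0,0.0006,0,0,0,-1],[0.0002,0,0.0012,0,0,0,-1],[0.0004,0,0.0018,0,0,0,-1],[0.0004,0,0.0018,0,0,0,-1],[0.0004,0,0.0018,0,0,0,-1],[0.0004,0,0.0018,0,0,0,-1]]' >/dev/null; python3 tilt.py p3
python3 - <<'E'
from h import *
a=np.load('scenep3.npz')['im'][235:285,250:310]
cv2.imwrite('pics/p3.png',cv2.resize(a,None,fx=12,fy=12,interpolation=3))
E
```

```text
scene base (array([1.30000e-03, 4.00000e-04, 5.74034e+01]), 1435, np.float64(0.85))
scene now  (array([ 1.22800e-01, -8.00000e-04,  5.21959e+01]), 1314, np.float64(1.01))
side base (array([ 5.00000e-04, -3.20000e-03,  5.79048e+01]), 782, np.float64(0.58))
side now  (array([ 1.20200e-01, -2.90000e-03,  5.29854e+01]), 567, np.float64(0.57))
clk 16.93 edge [-43.94  40.78  51.47] F [-7.   3.8 10. ]
```

View pics/p3.png

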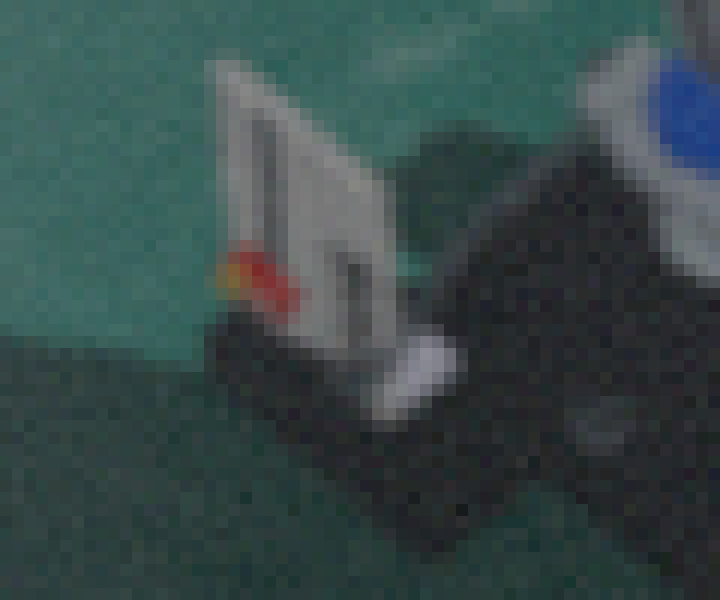

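```bash
python3 - <<'E'
from h import *
c=cam('scene')
for p in([-106,69,32.1],[-108,64.5,50.4],[-108,64.5,44],[-108,64.5,36],[-108,64.5,32.4],[-108,60,32.4]):print(p,proj(c,m2w(p)).round(1))
ims=[cv2.resize(cv2.cvtColor(np.load(f'scene{k}.npz')['im'],cv2.COLOR_BGR2GRAY)[245:275,262:292],(360,360),interpolation=0) for k in('0','p1','p2','p3')]
o=np.vstack([np.hstack(ims[:2]),np.hstack(ims[2:])])[:, :]
o=cv2.resize(o,(600,600),interpolation=0);cv2.imwrite('pics/cmp.png',np.clip(o*1.6,0,255).astype(np.uint8))
E
```

```text
[-106, 69, 32.1] [[272.9 260.9]]
[-108, 64.5, 50.4] [[273.2 256.8]]
[-108, 64.5, 44] [[273.4 259. ]]
[-108, 64.5, 36] [[273.6 261.7]]
[-108, 64.5, 32.4] [[273.7 262.9]]
[-108, 60, 32.4] [[275.5 264.4]]
```

View pics/cmp.png

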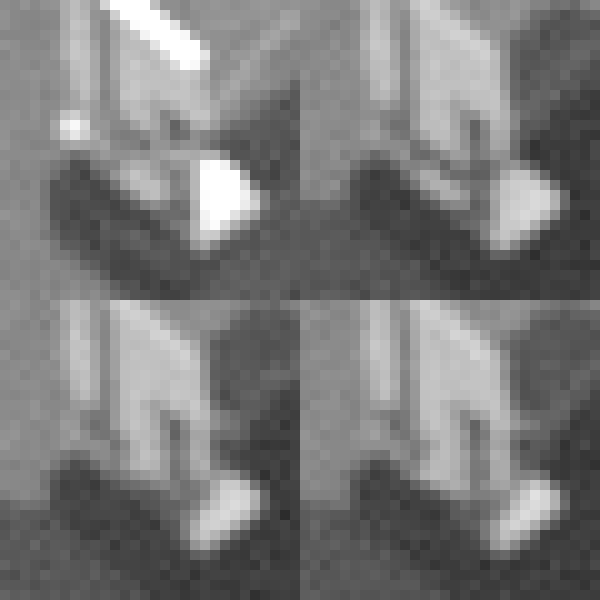

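The pointer (faint dark line at about full-frame (279,264)) sits within about a pixel of where the index level projects. The measured tilt of 0.120 rad means about 18 mm of travel, against an index at 17.8 mm. I hold, then release.

```bash
python3 -m handwheel '[[0,0,0,0,0,0,-1],[0,0,0,0,0,0,-1],[0,0,0,0,0,0,-1],[0,0,0,0,0,0,-1],[0,0,0,0,0,0,-1],[0,0,0,0,0,0,-1],[0,0,0,0,0,0,-1],[0,0,0,0,0,0,-1]]'
python3 tilt.py p4
python3 -m handwheel '[[-0.0004,0,-0.002,0,0,0,-1],[-0.0008,0,-0.004,0,0,0,-1],[-0.0012,0,-0.006,0,0,0,-1],[-0.0018,0,-0.009,0,0,0,-1],[-0.0024,0,-0.012,0,0,0,-1],[-0.005,0,-0.025,0,0,0,-1],[-0.01,0,-0.05,0,0,0,-1],[-0.018,0,-0.09,0,0,0,-1],[-0.018,0,-0.09,0,0,0,-1],[-0.018,0,-0.09,0,0,0,-1]]'
python3 tilt.py p5
```

```text
clock: 17.92
position: [532.0, 189.7, 53.6]
ee_rot: [-0.122, 0.988, 0.01, 0.097]
contact_force: [-8.3, 0.7, 8.8]
gripper_width: -0.1
grasp_force: 5.4
scene base (array([1.30000e-03, 4.00000e-04, 5.74034e+01]), 1435, np.float64(0.85))
scene now  (array([ 1.20600e-01, -1.10000e-03,  5.23198e+01]), 1228, np.float64(0.89))
side base (array([ 5.00000e-04, -3.20000e-03,  5.79048e+01]), 782, np.float64(0.58))
side now  (array([ 1.17100e-01, -1.30000e-03,  5.29939e+01]), 558, np.float64(0.58))
clk 18.02 edge [-43.91  40.78  51.47] F [-8.1  4.  10.3]
clock: 19.27
position: [532.8, 190.2, 145.0]
ee_rot: [-0.122, 0.988, 0.011, 0.098]
contact_force: [-1.3, 0.3, -0.6]
gripper_width: -0.1
grasp_force: 0.0
scene base (array([1.30000e-03, 4.00000e-04, 5.74034e+01]), 1435, np.float64(0.85))
scene now  (array([ 2.80000e-03, -2.00000e-04,  5.73739e+01]), 1424, np.float64(0.87))
side base (array([ 5.00000e-04, -3.20000e-03,  5.79048e+01]), 782, np.float64(0.58))
side now  (array([-1.70000e-03, -4.00000e-03,  5.78001e+01]), 762, np.float64(0.63))
clk 19.38 edge [-43.39  40.77 141.88] F [-0.1  0.1 -0.1]
```

```bash
python3 - <<'E'
from h import *
c=cam('scene');print('peg stop proj',proj(c,m2w([-78.8,-59.4,65])).round(0))
for k in('1','p5'):
    im=np.load(f'scene{k}.npz')['im'];h=cv2.cvtColor(im,cv2.COLOR_BGR2HSV)
    m=(((h[...,0]<8)|(h[...,0]>172))&(h[...,1]>130)&(h[...,2]>60)).astype(np.uint8);m[:, :300]=0;m[:260]=0;m[330:]=0
    ys,xs=np.nonzero(m);print(k,len(xs),xs.max(),ys.max(),xs.mean().round(1),ys.mean().round(1))
print(job_done())
E
```

```text
peg stop proj [[338. 285.]]
1 457 343 302 328.2 283.7
p5 425 343 302 328.5 284.5
the job is handed in; nothing more can be done
None
```

I handed the job in: the lock is pushed to its stop clear of the plate, the pointer was held at the index (about 18 mm of travel, 17.8 mm estimated) for over a second, and the plate is back up with the arm clear; no verdict came back, and I did not re-check the bystanders' or the index's positions at the end.

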